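# Sweep black stones off the sorting board into the blue tray

### The arm

A 6-joint arm with a two-finger parallel gripper is mounted at the origin on the work surface. World frame = base frame: x ahead of the robot, y to its left, z up, the work surface at z = 0. Lengths are in mm, angles in rad, forces in N, time in s.
With the tool pointing down it reaches from about 375 to 750 mm from the base axis. Payload 9 kg.
Tool frame: the origin (TCP) lies at the very end of the fingers, on their centre line; the grasp point (between the pads) lies 19 mm behind it; z points along the fingers, y is the line along which they close (so a half turn about z gives the same grasp; the last joint's range is limited). The gripper opens to 85 mm and grips with 20 to 120 N. Pads are 22 mm wide; open, the fingers measure 114 mm over their backs; the gripper's body (76 mm by 85 mm) begins 54 mm behind the grasp point. The pads swing forward as they close: fully open they stand 13 mm farther back than shut.
Start: joints at [0.896, 0.104, 0.097, 1.564, 0, 1.353], TCP at [264.658, 538.513, 200.631] pointing down, gripper open.
Joint ranges: [-2.99, 2.99], [-0.84, 1.86], [-1.1, 1.16], [-1.84, 2.11], [-1.51, 1.56], [-3.14, 3.14]. Speed limits (rad/s): [2.22, 2.22, 2.57, 3.14, 3.14, 3.14].

### API

Orientations are given as a rotation vector (axis times angle).
In Python, from workcell import monitor, imaging, finish_job, spotter gives the robot as it stands.
- The arm moves only by the tool jog_arm, never from a script. Its argument "series" is a list of rows, each a list of 5 numbers: the closure, from -1 (fully open) to 1 (shut), then the shift along the tool's x, y, z scaled (see below), then the turn about the tool's z scaled (see below). In form: [[jaw, dx, dy, dz, yaw], ...]. A call has 1 to 12 rows; each row is the pose to reach, as a shift and turn from the pose commanded when the call began, along the tool's axes at that moment; what a row does not reach only later rows make up. The controller multiplies each number of a shift by 200 mm and each number of a turn by 90 degrees. A row lasts 1/12 s, in which the tool goes at most 41.7 mm and 7.16 degrees, less where a joint would pass 70% of its speed; a pose out of reach is approached as far as the arm can. A call with a number of a shift or a turn outside -1 to 1 is refused whole. A call with a gripper value outside its range is refused whole. The fingers move at their own pace and stop on an object; "squeeze" is the grip in N (left out, the last holds). Time passes only in rows, so rows that repeat a pose let the fingers close. It gives the time, the measured TCP pose, the force, the opening and the grip force at its end, in the units of the state.
- monitor.get_state(): the state, without advancing time (a new reading comes with each control period).
- imaging.grab_frame(name): name is "scene" or "side" or "wrist"; returns a dict with "pixels" (400x640x3 uint8, red, green, blue), "fx", "fy", "cx", "cy" (pixels), "R" (3x3) and "t" (3): a world point X has camera coordinates R X + t. Camera axes: x right, y down, z forward; pixel columns grow to the right and rows downward; lengths in mm; the calibration is good to about 2 mm. A picture is of the moment at which its call begins. There is no depth.
- finish_job(): hands the job in; it is judged then, once.
Trained networks look in a picture, given as the dict that the camera call returned (one of the last four; its "shot" number tells which), for a name from the list of things; names that differ only in an ending like _2 or _b are one class to them, and where a whole thing is asked for, a point or a joint stands for the part that bears it (a point fixed in the world has none). Each returns a list of dicts, best first, with "conf" (0 to 1); they miss things now and then, are a little off and sometimes report something else, mostly with a low value. They report only what shows in the picture. A call takes as long as a camera call.
- spotter.trace(picture, target): "mask" (400x640 bool, what is visible of it).
- spotter.pinpoint(picture, target): "position" ([x, y, z] in mm, in the coordinates of the camera as it stood for that picture, good to about 4 mm: a listed point, or the origin of a listed thing).
The state is a dict: "time_s": time; "joint_pos": joint angles; "qd": joint speeds; "joint_efforts": joint torques, N m; "tool_pos": TCP position; "ee_rot": TCP orientation; "contact_force": force on the tool from outside, world axes, zero at the start; "torque": the same for the moment, N m; "gripper_width": finger opening in mm; "finger_force": force on a finger pad.
Only numpy, scipy, OpenCV 4.12 (cv2) and the standard library are available. Lean on these libraries where they do the work, as an engineer would, in place of code of your own. Each camera call takes 0.05 s, during which the arm holds its last target. There are 200 camera calls.

### The job

Clear the jeweller's sorting board: with the fingertips, sweep the three black stones across the board and over its edge so that all of them lie in the blue tray beside it. Only push them, do not lift any, and leave the shell, the star charm and the goblet where they are.

Things in the scene. Friction and masses are not known exactly. Their poses are not given: they have to be found in the camera images.
- board: fixed grey sorting board, 280 mm (its x) by 250 mm (its y), flat top 30 mm above the table; origin at the centre of its underside. Wooden lips 4 mm wide stand 5 mm above the top on its near and far (-x, +x) edges; its +y and -y edges are open, a tray along each. Stones lie on the near two thirds, shell and star on the far strip (own x +85 to +105 mm)
- tray_blue: fixed empty blue tray, light blue inside, 280 mm (its x) by 100 mm (its y), 26 mm high, walls and floor 4 mm thick; origin at the centre of its underside, axes parallel to the board's. It stands 2 mm from the board's left or right open edge (the side varies), rim 4 mm below the board's top, so a stone pushed over that edge drops in
- tray_white: fixed white open tray of the same size and shape, holding white chips, along the board's other open edge; not for the stones
- stone0: black polished stone, a faceted disc about 23 mm across and 12 mm high, 10 to 20 g, lying loose on the board; origin at the centre of its underside, z up at the start
- stone1: black polished stone, a faceted disc about 23 mm across and 12 mm high, 10 to 20 g, lying loose on the board; origin at the centre of its underside, z up at the start
- stone2: black polished stone, a faceted disc about 23 mm across and 12 mm high, 10 to 20 g, lying loose on the board; origin at the centre of its underside, z up at the start
- shell: loose white round shell, 28 mm across, 9 mm high, on the far strip of the board; origin at the centre of its underside
- star: loose brass five-pointed star charm, 38 mm across, 6 mm high, on the far strip of the board; origin at the centre of its underside
- goblet: loose rose-red goblet, 140 mm tall, 76 mm across, standing on the table beyond the tray on the robot's left; origin at the centre of its foot
- hexpot: fixed white hexagonal pot of black chips, 124 mm across, 52 mm high, on the table beyond the tray on the robot's right; origin at the centre of its underside

How it is judged (in metres and radians):
At the end, for the whole second after the job is handed in: All three black stones lie at rest inside the blue tray, within its walls and below its rim (origin below 22 mm); the shell, the star and the goblet are within 15 mm of where they began and the goblet stands (x of stone0 in the frame of tray_blue between -0.134 and 0.134 m and y of stone0 in the frame of tray_blue between -0.045 and 0.045 m and height (world z) of each of stone0, stone1, stone2 below 0.022 m and linear speed of each of stone0, stone1, stone2 below 0.02 m/s and x of stone1 in the frame of tray_blue between -0.134 and 0.134 m and y of stone1 in the frame of tray_blue between -0.045 and 0.045 m and x of stone2 in the frame of tray_blue between -0.134 and 0.134 m and y of stone2 in the frame of tray_blue between -0.045 and 0.045 m and distance of each of shell, star, goblet from where it was at the start of the episode below 0.015 m and angle between goblet's own z axis and vertical below 0.2 rad); the robot touches nothing.
It fails at once if a black stone is lifted (its underside more than 20 mm above the board's top) (height (world z) of any of stone0, stone1, stone2 above 0.05 m).
It fails at once if the shell, the star or the goblet is moved by more than 15 mm, or the goblet tips (distance of any of shell, star, goblet from where it was at the start of the episode above 0.015 m or angle between goblet's own z axis and vertical above 0.2 rad).
It also fails if it takes over 51 s, if anything falls off the work surface, if the arm or the gripper's body presses on something with over 40 N, if the wrist force passes 120 N, or if a joint passes its speed limit or range.

## Working session

There is one attempt and no reset: what is moved stays moved. The work goes in short steps, Python scripts to look and compute and a tool call to move; the robot and the scene stay as the last step left them, time stands still between calls to the robot, and variables do not carry over. Pictures are saved under pics/ and viewed, at most 12 in all, crops included, and the job is handed in when it is done.

Besides the shell and the picture viewer there is one more tool, called after "Request:" as name(argument=value, ...) on one line, values as JSON. jog_arm: Moves the arm, as the interface text tells. Its arguments: {"type":"object","properties":{"series":{"type":"array","items":{"type":"array","items":{"type":"number"}}},"squeeze":{"type":"number"}},"required":["series"]}

```bash
mkdir -p pics
cat > h.py <<'E'
import numpy as np, cv2
from scipy.spatial.transform import Rotation as Ro
from workcell import monitor, imaging, finish_job, spotter
def grab(n): return imaging.grab_frame(n)
def save(p,f): cv2.imwrite(f,p["pixels"][:,:,::-1])
def world(p,c): return np.array(p["R"]).T@(np.array(c)-np.array(p["t"]))
def find(p,n): return [(round(d["conf"],2),world(p,d["position"]).round(0).tolist()) for d in spotter.pinpoint(p,n)]
def ray(p,u,v,z):
    R=np.array(p["R"]);t=np.array(p["t"]);o=-R.T@t
    d=R.T@np.array([(u-p["cx"])/p["fx"],(v-p["cy"])/p["fy"],1]); return o+d*(z-o[2])/d[2]
E
python3 - <<'E'
from h import *
s=monitor.get_state();print(s["time_s"],s["tool_pos"],s["ee_rot"],Ro.from_rotvec(s["ee_rot"]).as_matrix().round(3))
for c in("scene","side"):
    p=grab(c);save(p,f"pics/{c}0.png")
    for n in("board","tray_blue","tray_white","stone0","shell","star","goblet","hexpot"): print(c,n,find(p,n))
E
```

```text
0.0 [264.40829722 538.20157487 199.83680557] [-7.11209794e-01 -3.05945171e+00  1.83963600e-03] [[-0.897  0.441 -0.001]
 [ 0.441  0.897 -0.001]
 [ 0.    -0.001 -1.   ]]
scene board [(0.81, [566.0, -28.0, 2.0])]
scene tray_blue [(0.95, [592.0, 151.0, 3.0])]
scene tray_white [(0.59, [536.0, -197.0, 2.0])]
scene stone0 [(0.72, [564.0, -25.0, 1.0]), (0.55, [520.0, -68.0, 26.0]), (0.54, [570.0, -39.0, 33.0]), (0.36, [474.0, -82.0, 31.0])]
scene shell [(0.56, [659.0, -80.0, 31.0])]
scene star [(0.41, [665.0, 34.0, 32.0])]
scene goblet [(0.84, [686.0, 380.0, 2.0]), (0.72, [536.0, -200.0, -0.0])]
scene hexpot [(0.78, [662.0, -414.0, 2.0])]
side board [(0.57, [567.0, -22.0, -3.0])]
side tray_blue [(0.59, [595.0, 151.0, -1.0])]
side tray_white []
side stone0 [(0.63, [469.0, -79.0, 32.0]), (0.56, [571.0, -43.0, 30.0])]
side shell [(0.47, [661.0, -77.0, 33.0])]
side star [(0.61, [668.0, 34.0, 30.0])]
side goblet [(0.64, [691.0, 386.0, 3.0])]
side hexpot [(0.75, [666.0, -411.0, -2.0])]
```

View pics/scene0.png

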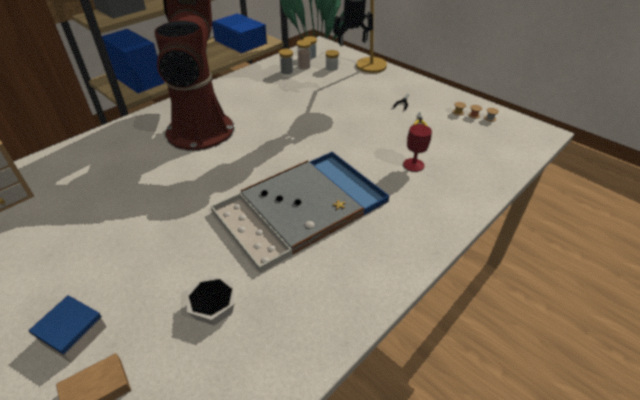

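View pics/side0.png

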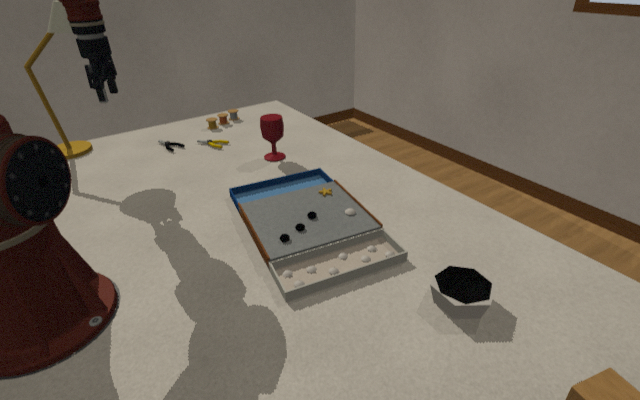

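Scene: blue tray is on the robot's left (+y). Stones are at about (264,193), (279,199) and (297,202), with the shell at (309,225) and the star at (339,204). I'll refine these from the masks.

```bash
cat >> h.py <<'E'
def stones(p,z=36):
    g=p["pixels"].max(axis=2)
    out=[]
    n,l,st,ce=cv2.connectedComponentsWithStats((g<45).astype(np.uint8))
    for i in range(1,n):
        if 8<st[i,4]<3000:
            w=ray(p,*ce[i],z)
            if 400<w[0]<740 and -180<w[1]<260: out.append((w[:2].round(0).tolist(),int(st[i,4])))
    return out
E
python3 - <<'E'
from h import *
for c in("scene","side"):
    p=grab(c)
    print(c,stones(p))
    for n in("tray_blue","board"):
        for d in spotter.trace(p,n)[:1]:
            cs,_=cv2.findContours(d["mask"].astype(np.uint8),0,2); k=max(cs,key=cv2.contourArea)
            q=cv2.approxPolyDP(cv2.convexHull(k),4,True)[:,0]
            print(n,d["conf"],[(u.tolist(),ray(p,*u,26 if n!="board" else 35)[:2].round().tolist()) for u in q])
E
```

```text
scene [([471.0, -84.0], 24), ([520.0, -68.0], 27), ([571.0, -41.0], 26)]
tray_blue 0.65 [([310, 161], [450.0, 132.0]), ([333, 153], [474.0, 217.0]), ([384, 192], [718.0, 181.0]), ([388, 201], [751.0, 157.0]), ([363, 214], [734.0, 63.0])]
board 0.84 [([308, 162], [457.0, 116.0]), ([363, 211], [731.0, 65.0]), ([294, 253], [704.0, -180.0]), ([241, 191], [414.0, -126.0])]
side [([569.0, -41.0], 50), ([520.0, -68.0], 55), ([470.0, -84.0], 58)]
tray_blue 0.61 [([331, 179], [724.0, 99.0]), ([238, 209], [440.0, 106.0]), ([229, 196], [447.0, 181.0]), ([233, 187], [476.0, 222.0]), ([317, 168], [731.0, 182.0])]
board 0.57 [([380, 224], [680.0, -165.0]), ([268, 267], [395.0, -150.0]), ([239, 204], [447.0, 113.0]), ([336, 181], [719.0, 67.0])]
```

Request:
jog_arm(series=[[0.65,-0.9,-0.71,0,0.81],[0.65,-0.9,-0.71,0,0.81],[0.65,-0.9,-0.71,0,0.81],[0.65,-0.9,-0.71,0,0.81],[0.65,-0.9,-0.71,0,0.81],[0.65,-0.9,-0.71,0,0.81],[0.65,-0.9,-0.71,0,0.81],[0.65,-0.9,-0.71,0,0.81],[0.65,-0.9,-0.71,0,0.81],[0.65,-0.9,-0.71,0,0.81],[0.65,-0.9,-0.71,0,0.81],[0.65,-0.9,-0.71,0,0.81]])

```text
time_s: 2.2
tool_pos: [363.6, 331.7, 200.7]
ee_rot: [2.388, 2.041, 0.0]
contact_force: [-0.7, 0.2, 0.4]
gripper_width: 15.1
finger_force: 0.0
```

```bash
cat >> h.py <<'E'
YAW=-0.165;C=np.array([565,-26.])
B=np.array([[np.cos(YAW),-np.sin(YAW)],[np.sin(YAW),np.cos(YAW)]])
def to(bx,by,z):
    "call numbers for the TCP to reach board coords bx,by at world z"
    s=monitor.get_state();R=Ro.from_rotvec(s["ee_rot"]).as_matrix()
    w=np.r_[C+B@[bx,by],z]; print("t",s["time_s"],"tcp",s["tool_pos"].round(1) if hasattr(s["tool_pos"],"round") else s["tool_pos"],"w",s["gripper_width"],"yang",np.degrees(np.arctan2(R[1,1],R[0,1])).round(1),"board",(B.T@(np.array(s["tool_pos"])[:2]-C)).round(1))
    print("num",(R.T@(w-s["tool_pos"])/200).round(3))
E
python3 -c "
from h import *
to(7.4,-59,100)"
```

```text
t 2.2 tcp [363.6 331.7 200.7] w 15.068587622744428 yang -9.0 board [-257.4  319.7]
num [-1.905  1.308  0.503]
```

Request:
jog_arm(series=[[0.65,-0.95,0.65,0.0,0],[0.65,-0.95,0.65,0.0,0],[0.65,-0.95,0.65,0.0,0],[0.65,-0.95,0.65,0.0,0],[0.65,-0.95,0.65,0.0,0],[0.65,-0.95,0.65,0.0,0],[0.65,-0.95,0.65,0.0,0]])

```text
time_s: 2.78
tool_pos: [463.6, 119.9, 200.3]
ee_rot: [2.39, 2.038, -0.0]
contact_force: [-0.1, 0.5, -0.3]
gripper_width: 15.0
finger_force: 0.0
```

Request:
jog_arm(series=[[0.65,-0.95,0.66,0.0,0],[0.65,-0.95,0.66,0.2,0],[0.65,-0.95,0.66,0.5,0],[0.65,-0.95,0.66,0.5,0],[0.65,-0.95,0.66,0.5,0],[0.65,-0.95,0.66,0.5,0],[0.65,-0.95,0.66,0.5,0],[0.65,-0.95,0.66,0.5,0]])

```text
time_s: 3.45
tool_pos: [561.5, -85.8, 98.2]
ee_rot: [-2.387, -2.037, 0.003]
contact_force: [-0.2, -1.4, -0.8]
gripper_width: 15.1
finger_force: 0.0
```

```bash
python3 -c "
from h import *
p=grab('wrist');save(p,'pics/w1.png')
print(stones(p));to(7.4,-59,33)"
```

```text
[([430.0, -16.0], 688), ([571.0, -40.0], 833), ([521.0, -68.0], 777), ([471.0, -84.0], 773)]
t 3.5 tcp [561.8 -84.5  99.9] w 15.158013651883053 yang -9.0 board [  6.4 -58.3]
num [-0.004  0.005  0.334]
```

View pics/w1.png

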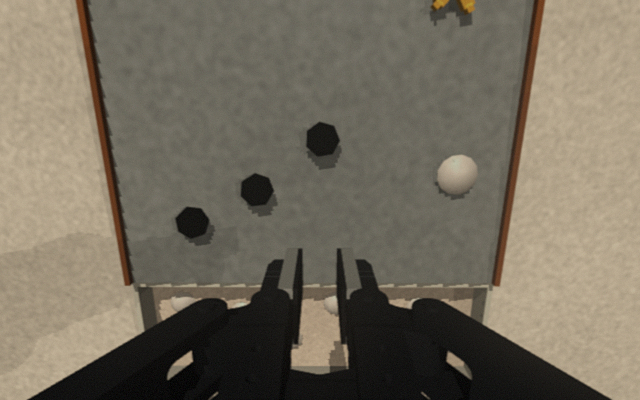

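The wrist view shows the stones at (192,222), (257,190) and (322,139), matching my estimates. The finger gap is centred on the farthest stone. Now down and sweep.

Request:
jog_arm(series=[[0.65,0,0.005,0.2,0],[0.65,0,0.005,0.33,0],[0.65,0,0.005,0.335,0],[0.65,0,0.005,0.335,0],[0.65,0.07,0.005,0.335,0],[0.65,0.13,0.005,0.335,0],[0.65,0.19,0.005,0.335,0],[0.65,0.25,0.005,0.335,0],[0.65,0.31,0.005,0.335,0],[0.65,0.37,0.005,0.335,0],[0.65,0.43,0.005,0.335,0],[0.65,0.49,0.005,0.335,0]])

```text
time_s: 4.5
tool_pos: [579.0, 13.1, 33.6]
ee_rot: [-2.39, -2.039, -0.0]
contact_force: [0.5, -0.6, -0.1]
gripper_width: 14.9
finger_force: 0.0
```

Request:
jog_arm(series=[[0.65,0.06,0,0,0],[0.65,0.12,0,0,0],[0.65,0.18,0,0,0],[0.65,0.24,0,0,0],[0.65,0.3,0,0,0],[0.65,0.36,0,0,0],[0.65,0.42,0,0,0],[0.65,0.47,0,0,0],[0.65,0.5,0,0,0],[0.65,0.5,0,0,0]])

```text
time_s: 5.33
tool_pos: [594.7, 111.8, 33.6]
ee_rot: [-2.389, -2.04, -0.0]
contact_force: [-0.1, -0.6, 0.6]
gripper_width: 14.7
finger_force: 0.0
```

Request:
jog_arm(series=[[0.65,0,0,-0.15,0],[0.65,0,0,-0.33,0],[0.65,0,0,-0.33,0],[0.65,0,0,-0.33,0]])

```text
time_s: 5.67
tool_pos: [596.5, 110.0, 102.4]
ee_rot: [2.388, 2.036, 0.005]
contact_force: [0.2, -0.2, -0.3]
gripper_width: 15.3
finger_force: 0.0
```

```bash
python3 -c "
from h import *
p=grab('scene')
print(stones(p),stones(p,10));q=cv2.resize(p['pixels'][140:280,190:410],(800,509),interpolation=2);cv2.imwrite('pics/s2.png',q[:,:,::-1]);to(-37.5,-94,100)"
```

```text
[([471.0, -84.0], 24), ([520.0, -68.0], 25), ([571.0, -41.0], 27)] [([447.0, -67.0], 24), ([498.0, -50.0], 25), ([551.0, -22.0], 27)]
t 5.7167 tcp [595.3 110.1 100.4] w 14.951979237314623 yang -9.1 board [  7.5 139.2]
num [-1.165e+00 -2.320e-01  1.000e-03]
```

View pics/s2.png

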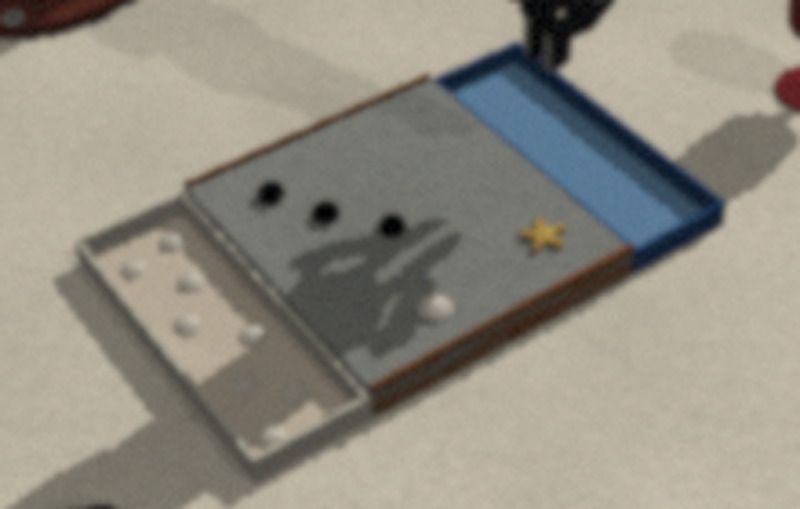

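```bash
python3 -c "
from h import *
p=grab('scene')
def pr(X):
    c=np.array(p['R'])@np.array(X)+p['t'];return p['fx']*c[0]/c[2]+p['cx'],p['fy']*c[1]/c[2]+p['cy']
print(pr([595,110,100]),pr([595,110,33]),stones(p))
save(p,'pics/s3.png')
p=grab('wrist');print(stones(p));save(p,'pics/w3.png')"
```

```text
(np.float64(339.0155855512374), np.float64(165.41766859054718)) (np.float64(338.21745954131654), np.float64(182.5703178303209)) [([471.0, -84.0], 24), ([521.0, -68.0], 26), ([571.0, -41.0], 27)]
[([472.0, 180.0], 1687), ([518.0, 209.0], 10), ([450.0, 103.0], 13), ([443.0, 60.0], 34)]
```

View pics/w3.png

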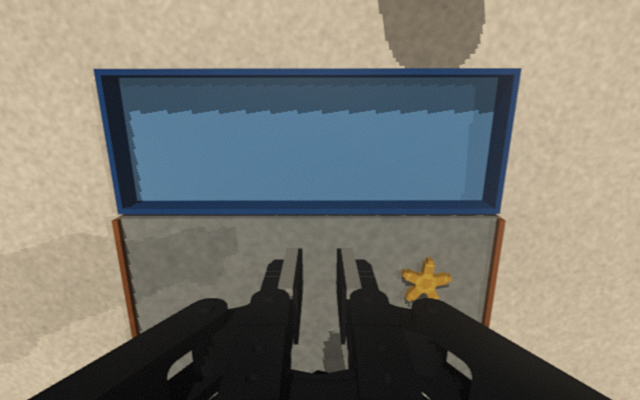

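```bash
python3 -c "
from h import *
p=grab('wrist');R=np.array(p['R']);t=np.array(p['t']);print('cam',(-R.T@t).round(1),p['fx'],p['cx'],p['cy']);print(R.round(3))
s=monitor.get_state();print(s['tool_pos'],s['gripper_width'])
T=np.array(s['tool_pos'])
for z in(-6,0,5,10,15,20,30):
    c=R@(T+[0,0,z])+t;print(z,p['fx']*c[0]/c[2]+p['cx'],p['fy']*c[1]/c[2]+p['cy'],'gap px',15*p['fx']/c[2])
"
```

```text
cam [605.4 180.1 272.9] 353.540874076548 319.1556798542338 203.46884439333914
[[ 0.988 -0.158 -0.   ]
 [-0.151 -0.948  0.28 ]
 [-0.045 -0.276 -0.96 ]]
[593.74393437 110.25835302  98.17865596] 14.492028551612286
-6 318.3745540530594 235.23565589201334 gap px 27.43526621358391
0 318.3454481268058 239.3763724481438 gap px 28.277968530823653
5 318.31979144695543 243.02638647299153 gap px 29.02080500248284
10 318.2927504470667 246.87333897875146 gap px 29.803721617752124
15 318.26420998320833 250.93361076629418 gap px 30.630052132677037
20 318.2340417774935 255.22545112155436 gap px 31.50351057002071
30 318.16823144359944 264.5878722568692 gap px 33.40891362737879
```

Request:
jog_arm(series=[[1,0,0,0,0],[1,0,0,0,0],[1,0,0,0,0],[1,0,0,0,0],[1,0,0,0,0]])

```text
time_s: 6.28
tool_pos: [594.5, 110.5, 99.5]
ee_rot: [-2.39, -2.039, 0.0]
contact_force: [-0.4, 0.4, 0.8]
gripper_width: -0.2
finger_force: 0.0
```

```bash
python3 -c "
from h import *
to(0,0,100)
p=grab('wrist');a=p['pixels'][100:400,170:470]
q=grab('side');R=np.array(q['R']);c=R@np.array(monitor.get_state()['tool_pos'])+q['t'];u,v=int(q['fx']*c[0]/c[2]+q['cx']),int(q['fy']*c[1]/c[2]+q['cy']);print(u,v,'px/mm',q['fx']/c[2])
b=q['pixels'][v-50:v+25,u-37:u+38].copy();b[50,37]=[255,0,0]
cv2.imwrite('pics/w4.png',np.hstack([cv2.resize(a,(400,400)),cv2.resize(b,(400,400),interpolation=0)])[:,:,::-1])"
```

```text
t 6.2833 tcp [594.5 110.5  99.5] w -0.225791436502429 yang -9.1 board [  6.7 139.5]
num [-0.697 -0.038 -0.003]
287 166 px/mm 0.37829352019313195
```

View pics/w4.png

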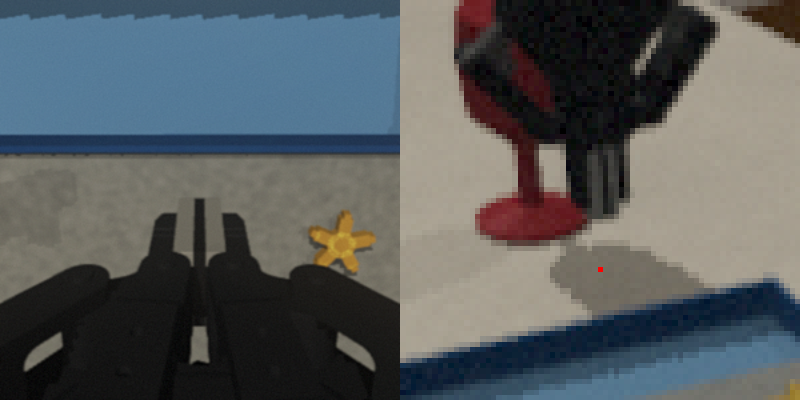

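The side crop shows the fingertips about 25 mm above the projected TCP (red dot). That explains the missed sweep: the fingers passed over the stone. I'll return to the start point and descend in guarded steps.

Request:
jog_arm(series=[[0.65,-0.99,0,0,0],[0.65,-0.99,0,0,0],[0.65,-0.99,0,0,0],[0.65,-0.99,0,0,0],[0.65,-0.99,0,0,0],[0.65,-0.99,0,0.15,0],[0.65,-0.99,0,0.3,0],[0.65,-0.99,0,0.37,0],[0.65,-0.99,0,0.37,0],[0.65,-0.99,0,0.37,0]])

```text
time_s: 7.22
tool_pos: [562.8, -84.8, 25.4]
ee_rot: [-2.389, -2.038, 0.001]
contact_force: [0.6, -0.1, -0.0]
gripper_width: 14.6
finger_force: 0.0
```

```bash
python3 -c "
from h import *
to(7.4,-59,15)
p=grab('wrist');a=p['pixels'][100:400,170:470]
q=grab('side');R=np.array(q['R']);T=np.array(monitor.get_state()['tool_pos']);c=R@T+q['t'];u,v=int(q['fx']*c[0]/c[2]+q['cx']),int(q['fy']*c[1]/c[2]+q['cy']);print(u,v,'px/mm',q['fx']/c[2])
b=q['pixels'][v-50:v+25,u-37:u+38].copy();b[50,37]=[255,0,0]
cv2.imwrite('pics/w5.png',np.hstack([cv2.resize(a,(400,400)),cv2.resize(b,(400,400),interpolation=0)])[:,:,::-1])"
```

```text
t 7.2167 tcp [562.8 -84.8  25.4] w 14.579566769243163 yang -9.1 board [  7.5 -58.4]
num [-0.003 -0.001  0.052]
319 227 px/mm 0.42563180560712965
```

View pics/w5.png

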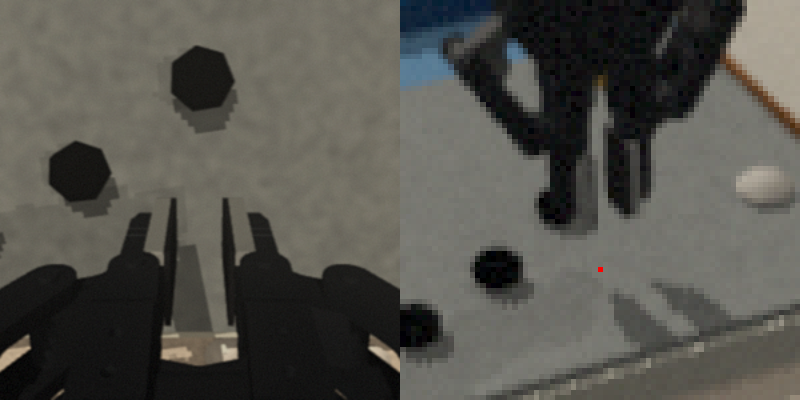

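There is no contact with the TCP reading 25 mm, which is below the board top. So the tips really are about 24 mm short of the TCP. I'll continue down gently.

Request:
jog_arm(series=[[0.65,0,0,0.025,0],[0.65,0,0,0.05,0],[0.65,0,0,0.05,0],[0.65,0,0,0.05,0]])

```text
time_s: 7.65
tool_pos: [563.2, -84.9, 15.5]
ee_rot: [-2.39, -2.039, 0.0]
contact_force: [0.7, -0.5, -0.1]
gripper_width: 14.8
finger_force: 0.0
```

Request:
jog_arm(series=[[0.65,0,0,0.01,0],[0.65,0,0,0.02,0],[0.65,0,0,0.02,0]])

```text
time_s: 7.9
tool_pos: [563.2, -84.9, 11.2]
ee_rot: [-2.39, -2.039, 0.0]
contact_force: [0.0, -0.2, -0.1]
gripper_width: 14.8
finger_force: 0.0
```

```bash
python3 -c "
from h import *
to(7.4,-59,10)
q=grab('side');R=np.array(q['R']);T=np.array(monitor.get_state()['tool_pos']);c=R@(T*[1,1,0]+[0,0,30])+q['t'];u,v=int(q['fx']*c[0]/c[2]+q['cx']),int(q['fy']*c[1]/c[2]+q['cy']);print(u,v,'px/mm',q['fx']/c[2])
b=q['pixels'][v-50:v+25,u-50:u+50].copy();b[50,50]=[255,0,0]
cv2.imwrite('pics/w6.png',cv2.resize(b,(800,600),interpolation=0)[:,:,::-1])"
```

```text
t 7.9 tcp [563.2 -84.9  11.2] w 14.812125997054919 yang -9.1 board [  7.9 -58.4]
num [-0.003 -0.002  0.006]
319 226 px/mm 0.4264447372476448
```

View pics/w6.png

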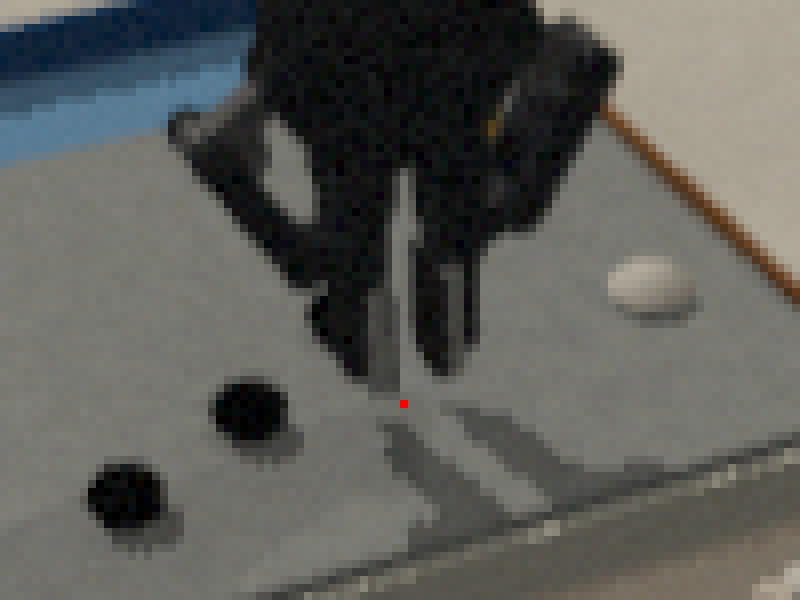

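Tips are now roughly 6 mm above the board (red marker at (403,403), tips at about row 383). I'll go 3 mm lower, then sweep.

Request:
jog_arm(series=[[0.65,0,0,0.008,0],[0.65,0,0,0.016,0],[0.65,0,0,0.016,0]])

```text
time_s: 8.2
tool_pos: [563.2, -85.0, 8.0]
ee_rot: [-2.39, -2.038, 0.0]
contact_force: [-0.4, -0.3, 1.1]
gripper_width: 14.9
finger_force: 0.0
```

Request:
jog_arm(series=[[0.65,0.04,0,0,0],[0.65,0.09,0,0,0],[0.65,0.14,0,0,0],[0.65,0.19,0,0,0],[0.65,0.24,0,0,0],[0.65,0.29,0,0,0],[0.65,0.34,0,0,0],[0.65,0.39,0,0,0]])

```text
time_s: 8.87
tool_pos: [575.8, -6.8, 8.5]
ee_rot: [2.39, 2.039, 0.0]
contact_force: [-0.4, 0.4, 0.3]
gripper_width: 15.2
finger_force: 0.2
```

```bash
python3 -c "
from h import *
to(7.4,135,8)
p=grab('wrist');print([ (B.T@(np.array(x)-C),a) for x,a in stones(p)]); save(p,'pics/w7.png')"
```

```text
t 8.8667 tcp [575.8  -6.8   8.5] w 15.203528984787265 yang -9.1 board [ 7.5 20.7]
num [0.571 0.003 0.002]
[]
```

Request:
jog_arm(series=[[0.65,0.06,0,0,0],[0.65,0.11,0,0,0],[0.65,0.16,0,0,0],[0.65,0.21,0,0,0],[0.65,0.26,0,0,0],[0.65,0.31,0,0,0],[0.65,0.36,0,0,0],[0.65,0.41,0,0,0],[0.65,0.46,0,0,0],[0.65,0.51,0,0,0],[0.65,0.55,0,0,0],[0.65,0.59,0,0,0]])

```text
time_s: 9.92
tool_pos: [594.3, 109.5, 8.3]
ee_rot: [-2.39, -2.039, -0.0]
contact_force: [-0.3, 0.3, -0.1]
gripper_width: 15.1
finger_force: 0.0
```

Request:
jog_arm(series=[[0.65,0,0,0,0],[0.65,0,0,-0.15,0],[0.65,0,0,-0.33,0],[0.65,0,0,-0.33,0],[0.65,0,0,-0.33,0]])

```text
time_s: 10.33
tool_pos: [596.2, 108.3, 77.0]
ee_rot: [2.388, 2.037, 0.005]
contact_force: [-0.9, 0.6, -1.2]
gripper_width: 15.0
finger_force: 0.0
```

```bash
python3 -c "
from h import *
to(-37.5,-94,75)
for c in('scene','wrist'):
  p=grab(c);print([ ((B.T@(np.array(x)-C)).round(),a) for x,a in stones(p)],[ ((B.T@(np.array(x)-C)).round(),a) for x,a in stones(p,10)])
save(p,'pics/w8.png')"
```

```text
t 10.3333 tcp [596.2 108.3  77. ] w 15.049227966451635 yang -9.1 board [  8.7 137.6]
num [-1.156 -0.239  0.008]
[(array([ 29., 147.]), 16), (array([-83., -73.]), 23), (array([-37., -49.]), 25)] [(array([  7., 167.]), 16), (array([-109.,  -59.]), 23), (array([-62., -35.]), 25)]
[(array([-124.,  190.]), 2241), (array([ 81., 225.]), 21), (array([ 91., 225.]), 10), (array([  8., 171.]), 720), (array([-135.,  113.]), 13), (array([-134.,   89.]), 12), (array([-134.,   76.]), 23), (array([-134.,   57.]), 53)] [(array([-140.,  189.]), 2241), (array([ 91., 227.]), 21), (array([102., 228.]), 10), (array([  8., 166.]), 720), (array([-152.,  102.]), 13), (array([-152.,   75.]), 12), (array([-152.,   60.]), 23), (array([-151.,   39.]), 53)]
```

View pics/w8.png

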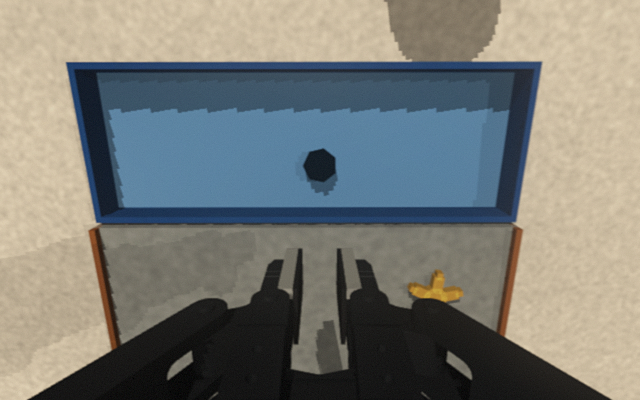

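The first stone is in the tray at (320,165). Next, stone 1.

Request:
jog_arm(series=[[0.65,-0.95,-0.225,0,0],[0.65,-0.95,-0.225,0,0],[0.65,-0.95,-0.225,0,0],[0.65,-0.95,-0.225,0,0],[0.65,-0.95,-0.225,0,0],[0.65,-0.95,-0.225,0,0]])

```text
time_s: 10.93
tool_pos: [517.3, -75.9, 72.8]
ee_rot: [-2.394, -2.032, 0.003]
contact_force: [-0.4, 0.4, -0.3]
gripper_width: 15.0
finger_force: 0.0
```

Request:
jog_arm(series=[[0.65,-0.2,0,0,0],[0.65,-0.2,0,0,0],[0.65,-0.2,0,0.1,0],[0.65,-0.2,0,0.2,0],[0.65,-0.2,0,0.3,0],[0.65,-0.2,0,0.3,0],[0.65,-0.2,0,0.3,0]])

```text
time_s: 11.52
tool_pos: [512.1, -110.5, 12.8]
ee_rot: [-2.387, -2.037, 0.002]
contact_force: [0.4, -0.2, 0.7]
gripper_width: 15.2
finger_force: 0.0
```

```bash
python3 -c "
from h import *
to(-37.5,-94,8.3)"
```

```text
t 11.5167 tcp [ 512.1 -110.5   12.8] w 15.187724102313934 yang -9.1 board [-38.3 -92.1]
num [-0.01   0.004  0.022]
```

Request:
jog_arm(series=[[0.65,0,0,0.022,0],[0.65,0,0,0.022,0],[0.65,0.05,0,0.022,0],[0.65,0.1,0,0.022,0],[0.65,0.15,0,0.022,0],[0.65,0.2,0,0.022,0],[0.65,0.25,0,0.022,0],[0.65,0.3,0,0.022,0],[0.65,0.35,0,0.022,0],[0.65,0.4,0,0.022,0],[0.65,0.45,0,0.022,0],[0.65,0.5,0,0.022,0]])

```text
time_s: 12.52
tool_pos: [529.6, -11.9, 10.2]
ee_rot: [2.39, 2.039, 0.0]
contact_force: [-0.2, -2.6, 2.7]
gripper_width: 14.8
finger_force: 1.2
```

Request:
jog_arm(series=[[0.65,0.05,0,0,0],[0.65,0.1,0,0,0],[0.65,0.15,0,0,0],[0.65,0.2,0,0,0],[0.65,0.25,0,0,0],[0.65,0.3,0,0,0],[0.65,0.35,0,0,0],[0.65,0.4,0,0,0],[0.65,0.45,0,0,0],[0.65,0.5,0,0,0],[0.65,0.55,0,0,0],[0.65,0.6,0,0,0]])

```text
time_s: 13.52
tool_pos: [548.5, 107.0, 10.1]
ee_rot: [-2.39, -2.039, -0.001]
contact_force: [-0.0, 0.3, -0.2]
gripper_width: 14.9
finger_force: 0.0
```

Request:
jog_arm(series=[[0.65,0.05,0,0,0],[0.65,0.05,0,0,0],[0.65,0.05,0,-0.15,0],[0.65,0.05,0,-0.33,0],[0.65,0.05,0,-0.33,0],[0.65,0.05,0,-0.33,0]])

```text
time_s: 14.02
tool_pos: [551.5, 115.6, 78.1]
ee_rot: [2.388, 2.037, 0.005]
contact_force: [0.4, 0.4, -0.9]
gripper_width: 15.1
finger_force: 0.0
```

```bash
python3 -c "
from h import *
to(-84,-113,75)
p=grab('scene');print([ ((B.T@(np.array(x)-C)).round(),a) for x,a in stones(p)])
p=grab('wrist');print([ ((B.T@(np.array(x)-C)).round(),a) for x,a in stones(p,10)])"
```

```text
t 14.0167 tcp [551.5 115.6  78.1] w 15.083643246219001 yang -9.1 board [-36.6 137.5]
num [-1.251 -0.245  0.014]
[(array([-17., 148.]), 17), (array([ 29., 147.]), 16), (array([-83., -73.]), 23)]
[(array([-139.,  216.]), 323), (array([-120.,  225.]), 19), (array([-106.,  226.]), 13), (array([ 65., 227.]), 20), (array([ 99., 227.]), 144), (array([132., 228.]), 10), (array([-141.,  195.]), 134), (array([-139.,  186.]), 14), (array([-141.,  180.]), 15), (array([-39., 168.]), 735), (array([  8., 166.]), 741), (array([-142.,  163.]), 19), (array([-143.,  152.]), 13), (array([-140.,  134.]), 42)]
```

Request:
jog_arm(series=[[0.65,-0.95,-0.23,0,0],[0.65,-0.95,-0.23,0,0],[0.65,-0.95,-0.23,0,0],[0.65,-0.95,-0.23,0,0],[0.65,-0.95,-0.23,0,0],[0.65,-0.95,-0.23,0,0]])

```text
time_s: 14.62
tool_pos: [472.0, -68.4, 74.4]
ee_rot: [-2.394, -2.032, 0.003]
contact_force: [0.9, 0.2, 0.7]
gripper_width: 14.9
finger_force: 0.0
```

Request:
jog_arm(series=[[0.65,-0.3,0,0,0],[0.65,-0.3,0,0,0],[0.65,-0.3,0,0.1,0],[0.65,-0.3,0,0.2,0],[0.65,-0.3,0,0.3,0],[0.65,-0.3,0,0.32,0],[0.65,-0.3,0,0.32,0]])

```text
time_s: 15.2
tool_pos: [463.1, -122.6, 9.6]
ee_rot: [-2.387, -2.036, 0.002]
contact_force: [-0.1, -0.1, 0.8]
gripper_width: 15.0
finger_force: 0.0
```

```bash
python3 -c "
from h import *
to(-83.5,-111,9)"
```

```text
t 15.2 tcp [ 463.1 -122.6    9.6] w 15.039045516437755 yang -9.1 board [ -84.6 -112.1]
num [0.005 0.006 0.003]
```

Request:
jog_arm(series=[[0.65,0,0.004,0,0],[0.65,0.06,0.004,0,0],[0.65,0.12,0.004,0,0],[0.65,0.18,0.004,0,0],[0.65,0.23,0.004,0,0],[0.65,0.28,0.004,0,0],[0.65,0.33,0.004,0,0],[0.65,0.38,0.004,0,0],[0.65,0.43,0.004,0,0],[0.65,0.48,0.004,0,0],[0.65,0.53,0.004,0,0],[0.65,0.58,0.004,0,0]])

```text
time_s: 16.2
tool_pos: [484.2, -8.6, 12.0]
ee_rot: [-2.39, -2.039, -0.0]
contact_force: [0.5, -1.2, 0.1]
gripper_width: 15.4
finger_force: 0.0
```

Request:
jog_arm(series=[[0.65,0.05,0,0,0],[0.65,0.1,0,0,0],[0.65,0.15,0,0,0],[0.65,0.2,0,0,0],[0.65,0.25,0,0,0],[0.65,0.3,0,0,0],[0.65,0.35,0,0,0],[0.65,0.4,0,0,0],[0.65,0.45,0,0,0],[0.65,0.5,0,0,0],[0.65,0.55,0,0,0],[0.65,0.6,0,0,0]])

```text
time_s: 17.2
tool_pos: [503.1, 109.9, 12.0]
ee_rot: [-2.39, -2.039, -0.0]
contact_force: [-0.7, 0.8, -0.5]
gripper_width: 14.7
finger_force: 0.0
```

Request:
jog_arm(series=[[0.65,0.07,0,0,0],[0.65,0.07,0,0,0],[0.65,0.07,0,-0.15,0],[0.65,0.07,0,-0.35,0],[0.65,0.07,0,-0.5,0],[0.65,0.07,0,-0.5,0],[0.65,0.07,0,-0.5,0]])

```text
time_s: 17.78
tool_pos: [506.8, 122.6, 114.2]
ee_rot: [2.388, 2.037, 0.005]
contact_force: [0.4, 0.6, -0.2]
gripper_width: 15.1
finger_force: 0.0
```

```bash
python3 -c "
from h import *
to(0,0,75)
p=grab('scene');print([ ((B.T@(np.array(x)-C)).round(),a) for x,a in stones(p,10)],find(p,'shell'),find(p,'star'),find(p,'goblet'))
p=grab('wrist');print([ ((B.T@(np.array(x)-C)).round(),a) for x,a in stones(p,10) if a>300])
save(p,'pics/w9.png')"
```

```text
t 17.7833 tcp [506.8 122.6 114.2] w 15.088481146641378 yang -9.1 board [-81.8 137.1]
num [-0.688  0.404  0.197]
[(array([-41., 169.]), 17), (array([  7., 167.]), 17), (array([-109.,  -59.]), 27)] [(0.62, [654.0, -78.0, 32.0])] [(0.64, [686.0, 382.0, 2.0]), (0.59, [667.0, 38.0, 29.0]), (0.19, [554.0, 150.0, 10.0])] [(0.74, [687.0, 380.0, 4.0]), (0.65, [598.0, 135.0, 19.0])]
[(array([127., 219.]), 820), (array([-138.,  183.]), 451), (array([-38., 167.]), 593), (array([  9., 166.]), 620)]
```

View pics/w9.png

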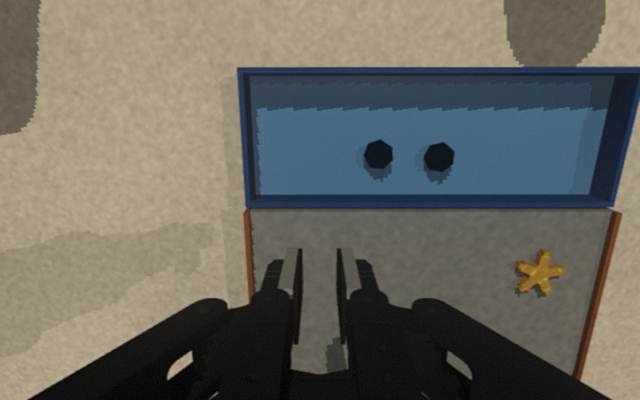

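Two stones are in the tray. The third wasn't moved because the TCP had drifted up to z=12 and the tips passed over it. I'll redo it at z≈5.

Request:
jog_arm(series=[[0.65,-0.95,0,0,0],[0.65,-0.95,0,0,0],[0.65,-0.95,0,0,0],[0.65,-0.95,0,0,0],[0.65,-0.95,0,0,0],[0.65,-0.95,0,0,0]])

```text
time_s: 18.53
tool_pos: [474.2, -68.7, 111.1]
ee_rot: [-2.395, -2.033, 0.002]
contact_force: [-0.4, 0.5, 0.9]
gripper_width: 14.7
finger_force: 0.0
```

Request:
jog_arm(series=[[0.65,-0.3,0,0,0],[0.65,-0.3,0,0,0],[0.65,-0.3,0,0.15,0],[0.65,-0.3,0,0.3,0],[0.65,-0.3,0,0.45,0],[0.65,-0.3,0,0.5,0],[0.65,-0.3,0,0.5,0],[0.65,-0.3,0,0.5,0],[0.65,-0.3,0,0.5,0]])

```text
time_s: 19.28
tool_pos: [466.8, -124.4, 13.8]
ee_rot: [2.388, 2.038, 0.001]
contact_force: [-0.1, -0.1, 0.4]
gripper_width: 14.7
finger_force: 0.0
```

```bash
python3 -c "
from h import *
to(-83.5,-111,5)
p=grab('scene');print([ ((B.T@(np.array(x)-C)).round(),a) for x,a in stones(p)])"
```

```text
t 19.2833 tcp [ 466.8 -124.4   13.8] w 14.738923069089811 yang -9.1 board [ -80.7 -113.2]
num [ 0.011 -0.014  0.044]
[(array([-17., 148.]), 17), (array([ 29., 147.]), 16), (array([-83., -73.]), 22)]
```

Request:
jog_arm(series=[[0.65,0,-0.013,0.02,0],[0.65,0,-0.013,0.03,0],[0.65,0,-0.013,0.04,0],[0.65,0,-0.013,0.044,0],[0.65,0,-0.013,0.044,0]])

```text
time_s: 19.75
tool_pos: [463.1, -123.7, 3.0]
ee_rot: [-2.39, -2.039, 0.0]
contact_force: [-0.2, 0.7, -0.2]
gripper_width: 14.4
finger_force: 0.0
```

Request:
jog_arm(series=[[0.65,0.05,0,0,0],[0.65,0.1,0,0,0],[0.65,0.15,0,0,0],[0.65,0.2,0,0,0],[0.65,0.25,0,0,0],[0.65,0.3,0,0,0],[0.65,0.35,0,0,0],[0.65,0.4,0,0,0],[0.65,0.45,0,0,0],[0.65,0.5,0,0,0],[0.65,0.55,0,0,0],[0.65,0.6,0,0,0]])

```text
time_s: 20.75
tool_pos: [482.3, -4.2, 3.2]
ee_rot: [-2.39, -2.039, -0.0]
contact_force: [-0.3, -0.3, -0.1]
gripper_width: 15.0
finger_force: 0.1
```

Request:
jog_arm(series=[[0.65,0.05,0,0,0],[0.65,0.1,0,0,0],[0.65,0.15,0,0,0],[0.65,0.2,0,0,0],[0.65,0.25,0,0,0],[0.65,0.3,0,0,0],[0.65,0.35,0,0,0],[0.65,0.4,0,0,0],[0.65,0.45,0,0,0],[0.65,0.5,0,0,0],[0.65,0.55,0,0,0],[0.65,0.6,0,0,0]])

```text
time_s: 21.75
tool_pos: [501.2, 114.3, 3.2]
ee_rot: [-2.39, -2.039, -0.0]
contact_force: [-0.7, -0.1, 0.4]
gripper_width: 14.8
finger_force: 0.0
```

Request:
jog_arm(series=[[0.65,0.05,0,0,0],[0.65,0.05,0,0,0],[0.65,0.05,0,-0.15,0],[0.65,0.05,0,-0.35,0],[0.65,0.05,0,-0.5,0],[0.65,0.05,0,-0.5,0],[0.65,0.05,0,-0.5,0]])

```text
time_s: 22.33
tool_pos: [504.2, 123.0, 105.4]
ee_rot: [2.388, 2.037, 0.005]
contact_force: [0.1, -0.1, 0.4]
gripper_width: 15.1
finger_force: 0.0
```

```bash
python3 -c "
from h import *
to(0,0,75)
p=grab('scene');print([ ((B.T@(np.array(x)-C)).round(),a) for x,a in stones(p,10)],find(p,'shell'),find(p,'star'),find(p,'goblet'))
p=grab('wrist');print([ ((B.T@(np.array(x)-C)).round(),a) for x,a in stones(p,10) if a>300])
save(p,'pics/w10.png')"
```

```text
t 22.3333 tcp [504.2 123.  105.4] w 15.089349776204964 yang -9.1 board [-84.4 137. ]
num [-0.688  0.417  0.153]
[(array([-88., 159.]), 14), (array([-41., 169.]), 17), (array([  6., 166.]), 15)] [(0.55, [658.0, -79.0, 29.0])] [(0.64, [667.0, 35.0, 32.0])] [(0.68, [667.0, 36.0, 31.0]), (0.56, [689.0, 382.0, 3.0]), (0.3, [537.0, -196.0, -0.0])]
[(array([-138.,  184.]), 409), (array([116., 211.]), 1067), (array([-38., 167.]), 634), (array([  9., 166.]), 663), (array([-87., 159.]), 613)]
```

View pics/w10.png

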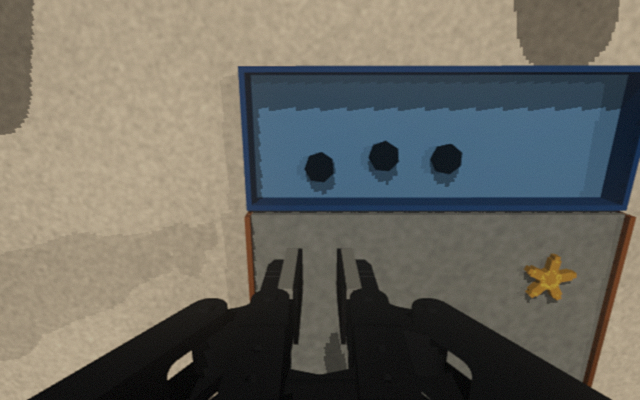

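All three stones are flat on the tray floor at (320,167), (384,156) and (447,159). The shell, star and goblet haven't moved, and the arm is clear.

```bash
python3 -c "
from h import *
print(finish_job())"
```

```text
the job is handed in; nothing more can be done
None
```

The job is handed in: in the last pictures all three black stones lie in the blue tray and the shell, star and goblet are where they began, at about 22 s of the 51 s allowed (no verdict was returned).

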